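# Seat a rod in the V-groove against the end stop

### The job

Take the brass rod from its grey rest and lay it in the V-groove of the blue-based measuring cradle, in front of the spring clip. Then slide it along the groove, under the clip, until its end touches the red face of the end stop, pushing gently so that the stop never takes more than 15 N, and leave it seated there. Do not disturb the steel rod or anything else.

Things in the scene. Friction and masses are not known exactly. Their poses are not given: they have to be found in the camera images.
- brass_rod_center (a point): centre of the loose brass-coloured rod: round, 18 mm in diameter, 120 mm long over its two alike half-ball ends, about 180 g; x runs along the rod. It starts level, 36 mm above the worktop, in one of two alike small grey rests (100 x 50 mm), held in V-notches 40 mm either side of its centre; between them fingers can reach down to 10 mm above the worktop
- steel_rod_center (a point): centre of the like, silvery steel rod in the other rest, at least 80 mm beside the brass one; it stays there
- cradle: measuring cradle, fixed: blue base 290 x 80 x 10 mm with an aluminium 90 degree V-groove along its x, from x = -110 to +125 mm. Origin on the underside below the groove. A rod slides toward +x; its axis lies at y = 0, 36 mm above the worktop. The flanks end 3.5 mm and the side shoulders 5 mm below that axis
- groove_load (a point): where the rod's centre is to be laid: on the axis of a rod in the groove, at cradle x = -45 mm, axes as the cradle's. The groove has a gap here, cradle x -72 to -18 mm, in which fingers can reach down to 12 mm above the worktop
- groove_clip (a point): on the rod axis below the spring clip, at cradle x = +45 mm. A dark steel bridge, 76 mm high with a knob to 84 mm, carries a white roller (12 mm thick) that presses on the rod from above: getting the rod's end under it takes about 3 to 6 N of push, further sliding drags with about 3 to 8 N (friction is hidden)
- stop_region (a point): on the rod axis at cradle x = +91 mm, NOT the stop itself: the dark end stop (61 mm high) is clamped over the groove anywhere within 24 mm before or beyond this point and is not measured. Its red face, 22 x 22 mm, looks back along the groove and is sprung: it gives 1 mm for every 6 N, 5 mm at most
- parafilm_mid (a point): middle of a loose roll of film standing on end, 52 mm in diameter, 50 mm high; bystander
- timer_mid (a point): middle of a loose white timer standing up, 32 x 66 x 62 mm; bystander
- tape_lab: loose roll of tape lying flat, 100 mm in diameter, 25 mm high; bystander
Not all that is in view belongs to the job. Of the things shaped like the part that bears brass_rod_center, the brass one is meant.

How it is judged:
On the way, in this order (a step that is already met when the one before it is completed fails the run):
1. the brass rod lies in the groove in front of the clip (x of brass_rod_center in the frame of cradle between -0.085 and -0.018 m and y of brass_rod_center in the frame of cradle between -0.003 and 0.003 m and z of brass_rod_center in the frame of cradle below 0.039 m and angle between the x axis of brass_rod_center and the x axis of cradle, either way round below 0.06 rad), for 0.1 s.
2. the rod's end touches the stop's red face (contact force between brass_rod and stop_face above 0.3 N), for 0.1 s.
At the end, for the whole second after the job is handed in: the brass rod lies at rest in the groove under the clip (axis within 3 mm and 0.05 rad of the groove's), released, its end within 1.5 mm of the stop's red face (x of brass_rod_center in the frame of stop_face above -0.0615 m and y of brass_rod_center in the frame of cradle between -0.003 and 0.003 m and z of brass_rod_center in the frame of cradle between 0.033 and 0.039 m and angle between the x axis of brass_rod_center and the x axis of cradle, either way round below 0.05 rad and linear speed of brass_rod below 0.01 m/s); the robot touches nothing.
It fails at once if the stop is pressed with more than 15 N (contact force between stop_face and anything else above 15 N).
It fails at once if the steel rod is disturbed (moved 15 mm) (distance of steel_rod_center from where it was at the start of the episode above 0.015 m).
It fails at once if a bystander is disturbed (moved 20 mm) (distance of any of parafilm_mid, timer_mid, tape_lab from where it was at the start of the episode above 0.02 m).
It also fails if it takes over 64 s, if anything falls off the work surface, if the arm or the gripper's body presses on something with over 40 N, if the wrist force passes 120 N, or if a joint passes its speed limit or range.

### The arm

A 6-joint arm with a two-finger parallel gripper is mounted at the origin on a cart in front of the work surface, level with it; the furniture and walls round the work are solid. World frame = base frame: x ahead of the robot, y to its left, z up, the work surface at z = 0. Lengths are in m, angles in rad, forces in N, time in s.
With the tool pointing down it reaches from about 0.375 to 0.975 m from the base axis. Payload 3.8 kg.
Tool frame: the origin (TCP) lies on the centre line of the jaws, within the pads' length; the fingertips stand 25 mm ahead of it and the grasp point (between the pads) lies 6 mm ahead of it; y points along the fingers, z is the direction in which the jaws open and shut, and the axes are right-handed (so a half turn about y gives the same grasp; the last joint's range is limited). The gripper opens to 85 mm and grips with 20 to 120 N. Pads are 22 mm wide; open, the fingers measure 114 mm over their backs; the gripper's body (76 mm by 85 mm) begins 54 mm behind the grasp point. The pads swing forward as they close: fully open they stand 13 mm farther back than shut.
Start: joints at [1.165, 0.264, 1.604, -0, 1.274, -0.037], TCP at [0.243, 0.63, 0.256] pointing down, gripper open.
Joint ranges: [-2.63, 2.63], [-0.94, 2.18], [0.31, 2.57], [-1.31, 4.45], [0, 2.66], [-2.55, 2.55]. Speed limits (rad/s): [2.57, 2.57, 3.14, 3.14, 3.14, 3.14].

### API

Orientations are given as a rotation vector (axis times angle).
In Python, from workcell import bot gives the robot as it stands.
- The arm moves only by the shell command python3 -m jog 'ROWS' [FORCE]. ROWS is JSON, a list of rows, each a list of 5 numbers: the shift along the world's x, y, z in mm, then the turn about the world's z in degrees, then the finger opening in mm, from 0 to 85.4. A call has exactly 10 rows; each row is the pose to reach, as a shift and turn from the pose commanded when the call began; what a row does not reach only later rows make up. A row lasts 1/8 s, in which the tool goes at most 62.5 mm and 10.7 degrees, less where a joint would pass 70% of its speed; a pose out of reach is approached as far as the arm can. A call with a gripper value outside its range is refused whole. The fingers move at their own pace and stop on an object; FORCE is the grip in N (left out, the last holds). Time passes only in rows, so rows that repeat a pose let the fingers close, or fill a call up. It gives the time, the measured TCP pose, the force and the opening at its end, in the units of the state.
- bot.read_state(): the state, without advancing time (a new reading comes with each control period).
- bot.read_camera(name): name is "scene" or "top" or "wrist"; returns a dict with "pixels" (400x640x3 uint8, red, green, blue), "fx", "fy", "cx", "cy" (pixels), "R" (3x3) and "t" (3): a world point X has camera coordinates R X + t. Camera axes: x right, y down, z forward; pixel columns grow to the right and rows downward; lengths in m; the calibration is good to about 2 mm. The wrist camera is an equidistant fisheye: a pixel r from the principal point sees the ray r / f radians off the axis. A picture is of the moment at which its call begins. There is no depth.
- bot.finish_job(): hands the job in, once; it reports no verdict.
The state is a dict: "time": time; "q": joint angles; "joint_vel": joint speeds; "joint_torque": joint torques, N m; "tool_pos": TCP position; "tcp_rot": TCP orientation; "wrist_force": force on the tool from outside, world axes, zero at the start; "torque": the same for the moment, N m; "width": opening from 0.0 (shut) to 1.0 (fully open).
Only numpy, scipy, OpenCV 4.12 (cv2) and the standard library are available. Lean on these libraries where they do the work, as an engineer would, in place of code of your own. Each camera call takes 0.05 s, during which the arm holds its last target.

## Working session

There is one attempt and no reset: what is moved stays moved. The work goes in short steps, Python scripts to look and compute and a shell command to move; the robot and the scene stay as the last step left them, time stands still between calls to the robot, and variables do not carry over. Pictures are saved under pics/ and viewed, and the job is handed in when it is done.

```bash
ls; mkdir -p pics; python3 - <<'E'
from workcell import bot
import cv2
s=bot.read_state();print(s)
for n in("scene","top","wrist"):
    c=bot.read_camera(n);cv2.imwrite(f"pics/{n}0.png",c["pixels"][:,:,::-1])
    print(n,c["fx"],c["fy"],c["cx"],c["cy"],c["R"],c["t"])
E
```

```text
pics
{'time': 0.0, 'q': array([ 1.16510044e+00,  2.64770831e-01,  1.60538794e+00,  4.09716625e-05,
        1.27368474e+00, -3.68891541e-02]), 'joint_vel': array([-0.00026355, -0.00135677,  0.00041155,  0.00174385, -0.00151141,
       -0.00068728]), 'joint_torque': array([-1.27811461e-03, -5.15122426e+01, -3.67302775e+01, -3.78330569e-04,
        1.29015947e-02, -5.15976115e-07]), 'tool_pos': array([0.24305523, 0.62899631, 0.25494252]), 'tcp_rot': array([-1.55354977,  0.28987955, -0.28903934]), 'wrist_force': array([-0.28726737, -0.42359854,  0.11801426]), 'torque': array([ 0.00064865,  0.0445991 , -0.003534  ]), 'width': 0.9985389300593729}
scene 424.0467755455027 424.0467755455027 323.12107501575923 195.4968040265611 [[ 0.51024636 -0.86001297  0.00513289]
 [-0.53154658 -0.32004763 -0.78423705]
 [ 0.6760968   0.39742573 -0.62044009]] [-0.24643788  0.29274624  0.8047913 ]
top 364.95009409104915 364.95009409104915 318.6229385294414 191.6716094131494 [[-0.02799327 -0.99952216  0.01310849]
 [-0.99816513  0.02724609 -0.0540743 ]
 [ 0.05369131 -0.01459815 -0.99845087]] [-0.00758193  0.4945887   0.98895744]
wrist 309.70691628693146 309.70691628693146 320.8253287820529 199.4104780051469 [[ 0.36082078  0.93263032 -0.00300904]
 [ 0.89650572 -0.34595178  0.27675777]
 [ 0.2570717  -0.10255758 -0.96093501]] [-0.67373483 -0.03517556  0.37903326]
```

View pics/scene0.png

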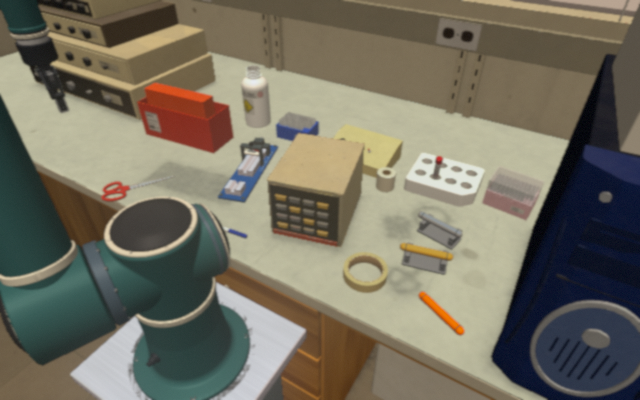

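View pics/top0.png

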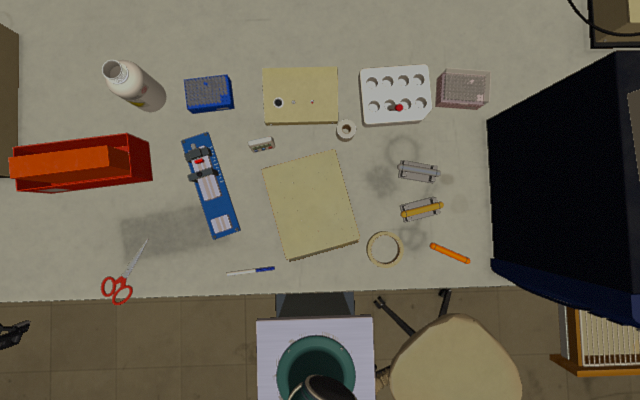

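View pics/wrist0.png

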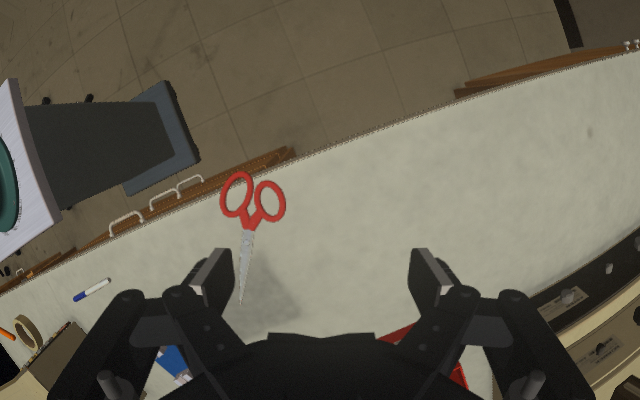

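The scene view shows the brass rod at (427,252) and the steel rod behind it. In the top view brass is at (420,209), steel at (418,171), and the cradle runs from (228,236) to (193,135) with its bridges at the far end. A tall box stands between them.

```bash
cat > h.py <<'E'
from workcell import bot
import cv2, numpy as np
def cam(n):
    c=bot.read_camera(n); c["n"]=n; return c
def ray(c,u,v):
    x=(u-c["cx"])/c["fx"]; y=(v-c["cy"])/c["fy"]
    if c.get("n")=="wrist":
        r=np.hypot(x,y); d=np.array([x/r*np.sin(r),y/r*np.sin(r),np.cos(r)]) if r>1e-9 else np.array([0,0,1.])
    else: d=np.array([x,y,1.])
    R=np.array(c["R"]);t=np.array(c["t"])
    return -R.T@t, R.T@d
def on(c,u,v,z):
    o,d=ray(c,u,v); return o+d*(z-o[2])/d[2]
def tri(c1,p1,c2,p2):
    o1,d1=ray(c1,*p1);o2,d2=ray(c2,*p2)
    A=np.stack([d1,-d2],1);s=np.linalg.lstsq(A,o2-o1,rcond=None)[0]
    a=o1+d1*s[0];b=o2+d2*s[1];return (a+b)/2,np.linalg.norm(a-b)
def crop(c,x0,y0,x1,y1,k,f):
    cv2.imwrite(f,cv2.resize(c["pixels"][y0:y1,x0:x1,::-1],None,fx=k,fy=k,interpolation=cv2.INTER_CUBIC))
def proj(c,X):
    p=np.array(c["R"])@np.array(X)+np.array(c["t"])
    if c.get("n")=="wrist":
        th=np.arctan2(np.hypot(p[0],p[1]),p[2]);r=np.hypot(p[0],p[1])
        return c["cx"]+c["fx"]*th*p[0]/r,c["cy"]+c["fy"]*th*p[1]/r
    return c["cx"]+c["fx"]*p[0]/p[2],c["cy"]+c["fy"]*p[1]/p[2]
E
python3 - <<'E'
from h import *
c=cam("top");s=cam("scene")
crop(c,160,120,270,250,5,"pics/cr_cradle.png")
crop(c,360,140,480,270,5,"pics/cr_rods.png")
crop(s,210,130,300,210,7,"pics/sc_cradle.png")
hsv=cv2.cvtColor(c["pixels"],cv2.COLOR_RGB2HSV)
m=cv2.inRange(hsv,(15,120,120),(30,255,255));m[:, :390]=0;m[:190]=0;m[225:]=0;m[:,450:]=0
pts=cv2.findNonZero(m)
r=cv2.minAreaRect(pts);print("brass",r,len(pts))
b=cv2.boxPoints(r);mu=pts.reshape(-1,2).mean(0);print(mu,on(c,*mu,.038))
W=np.array([on(c,*p,.038) for p in b]);print(W)
hs=cv2.cvtColor(s["pixels"],cv2.COLOR_RGB2HSV)
m2=cv2.inRange(hs,(15,130,120),(30,255,255));m2[:235]=0;m2[270:]=0;m2[:,:395]=0;m2[:,460:]=0
p2=cv2.findNonZero(m2).reshape(-1,2);print(p2.mean(0),cv2.minAreaRect(p2),tri(c,mu,s,p2.mean(0)))
# blue base
m=cv2.inRange(hsv,(100,120,60),(120,255,255));m[:,:175]=0;m[:,245:]=0;m[:128]=0;m[242:]=0
r=cv2.minAreaRect(cv2.findNonZero(m));print("base",r)
for p in cv2.boxPoints(r):print(p,on(c,*p,.010))
# tall box corners
for p in [(263,167),(338,150),(358,241),(287,260)]:
    print("box",[on(c,*p,z).round(3)[:2] for z in(.1,.15,.2)])
print(tri(c,(263,167),s,(275,0)))
E
```

```text
brass ((422.330078125, 209.3486785888672), (5.721563816070557, 42.70137405395508), 75.3791275024414) 228
[422.57894737 209.31140351] [ 0.43789524 -0.29831906  0.038     ]
[[ 0.43241104 -0.2398611   0.038     ]
 [ 0.45819154 -0.35235819  0.038     ]
 [ 0.44322986 -0.35556291  0.038     ]
 [ 0.41751532 -0.24314246  0.038     ]]
[426.34604106 251.29325513] ((426.3117370605469, 251.34706115722656), (52.60563659667969, 6.833310604095459), 12.528807640075684) (array([ 0.4378012 , -0.29829086,  0.03741083]), np.float64(0.0004330485215132736))
base ((210.0, 185.5), (103.4064712524414, 28.776723861694336), 71.56505584716797)
[180.00002 141.     ] [0.64498611 0.35768916 0.01      ]
[207.3 131.9] [0.6685058  0.28228402 0.01      ]
[239.99998 230.     ] [0.3953819  0.19643538 0.01      ]
[212.7 239.1] [0.3728038  0.27104041 0.01      ]
box [array([0.555, 0.118]), array([0.549, 0.111]), array([0.543, 0.104])]
box [array([ 0.594, -0.072]), array([ 0.585, -0.068]), array([ 0.577, -0.065])]
box [array([ 0.364, -0.115]), array([ 0.368, -0.109]), array([ 0.372, -0.103])]
box [array([0.322, 0.063]), array([0.328, 0.059]), array([0.335, 0.056])]
(array([0.48748337, 0.0852158 , 0.50866124]), np.float64(0.056427735436982415))
```

```bash
python3 - <<'E'
from h import *
s=cam("scene");crop(s,255,120,480,285,3.5,"pics/sc_box.png")
E
```

```text
(no output)
```

View pics/cr_cradle.png

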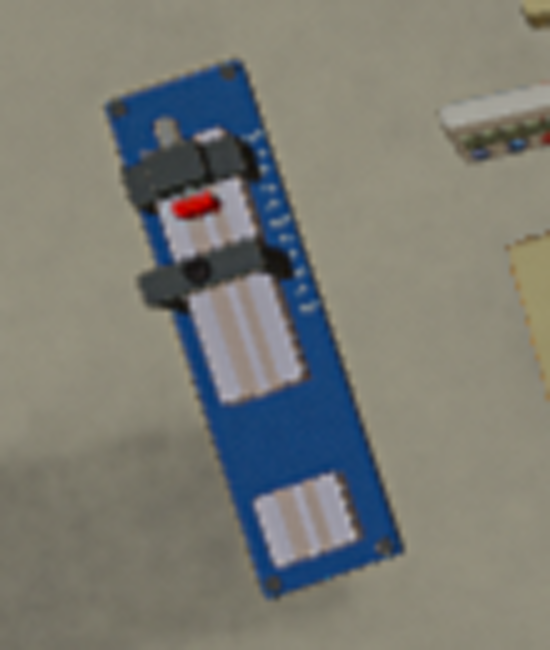

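View pics/cr_rods.png

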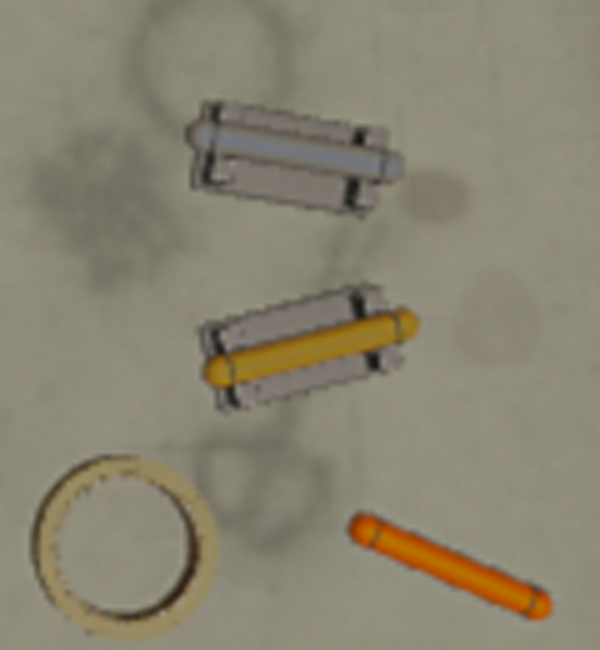

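View pics/sc_cradle.png

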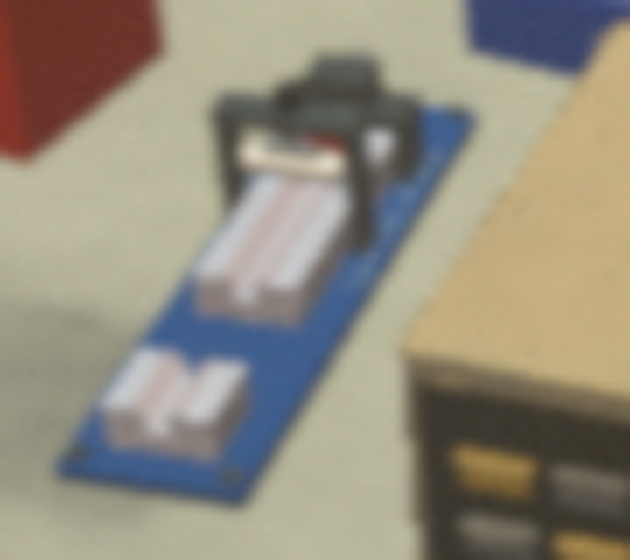

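View pics/sc_box.png

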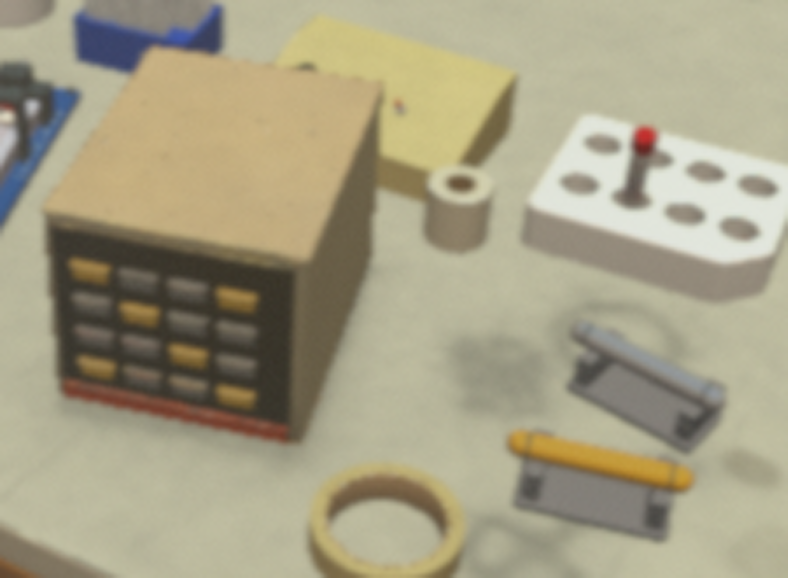

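Crops show the V-block ends in the top view (near block from (255,500)–(360,540), far block near edge (220,403)–(307,377) in the 5x crop) and the red face top at (195,205). I'll now calculate the frames.

```bash
python3 - <<'E'
from h import *
from scipy.spatial.transform import Rotation as Ro
c=cam("top");s=cam("scene")
T=lambda x,y:(160+x/5-.4,120+y/5-.4)
S=lambda x,y:(210+x/7-.43,130+y/7-.43)
S2=lambda x,y:(255+x/3.5-.36,120+y/3.5-.36)
# base corners order: far-left, far-right, near-right, near-left
bc=[(106,104),(240,60),(404,550),(270,600)]
P=np.array([on(c,*T(*p),.010)[:2] for p in bc]);print(P)
d=(P[0]+P[1]-P[2]-P[3])/2;print("len",np.linalg.norm(d),"w",np.linalg.norm(P[0]-P[1]),np.linalg.norm(P[2]-P[3]))
a=np.arctan2(d[1],d[0]);print("angle",np.degrees(a))
o=P.mean(0);print("base mid",o)
R=np.array([[np.cos(a),np.sin(a)],[-np.sin(a),np.cos(a)]])
for nm,p,z in [("-72a",(255,500),.031),("-72b",(338,473),.031),("-110a",(278,567),.031),("-110b",(360,540),.031),("-18a",(220,403),.031),("-18b",(307,377),.031),("redtopL",(173,213),.047),("redtopR",(216,197),.047),("clipL",(140,275),.076),("knob",(200,268),.084),("stop top near",(160,180),.061)]:
    w=on(c,*T(*p),z);print(nm,w.round(4),"in base:",(R@(w[:2]-o)*1000).round(1))
print("box",tri(c,(287,260),s,S2(48,213)),tri(c,(358,241),s,S2(297,262)),tri(c,(338,150),s,S2(382,88)))
# scene check of base near corners
for p in [(58,472),(245,505),(475,120)]:
    w=on(s,*S(*p),.010);print("scene",w.round(4),(R@(w[:2]-o)*1000).round(1))
hsv=cv2.cvtColor(c["pixels"],cv2.COLOR_RGB2HSV)
st=Ro.from_rotvec(bot.read_state()["tcp_rot"]).as_matrix();print(st.round(3), "open axis az",np.degrees(np.arctan2(st[1,2],st[0,2])))
# steel
for p in[(200,133),(395,168)]:print("steel",on(c,360+p[0]/5,140+p[1]/5,.04))
for p in[(215,373),(408,322)]:print("brass",on(c,360+p[0]/5-.4,140+p[1]/5-.4,.037))
E
```

```text
[[0.64660338 0.35547744]
 [0.66932458 0.28144697]
 [0.39643918 0.19532777]
 [0.37137721 0.26861353]]
len 0.2873801668626917 w 0.07743876813166085 0.07745259298443992
angle 17.51561123516442
base mid [0.52093609 0.27521643]
-72a [0.4263 0.2702 0.031 ] in base: [-91.8  23.7]
-72b [0.4395 0.2257 0.031 ] in base: [-92.6 -22.7]
-110a [0.3902 0.2584 0.031 ] in base: [-129.7   23.3]
-110b [0.4034 0.2145 0.031 ] in base: [-130.4  -22.5]
-18a [0.4788 0.2883 0.031 ] in base: [-36.3  25.1]
-18b [0.4915 0.2416 0.031 ] in base: [-38.2 -23.2]
redtopL [0.5797 0.3072 0.047 ] in base: [65.7 12.8]
redtopR [0.5877 0.2844 0.047 ] in base: [ 66.4 -11.3]
clipL [0.5439 0.315  0.076 ] in base: [33.9 31. ]
knob [0.5458 0.2818 0.084 ] in base: [25.7 -1.2]
stop top near [0.5952 0.3093 0.061 ] in base: [81.1 10.1]
box (array([0.332028  , 0.05620573, 0.16824714]), np.float64(0.004294918183156446)) (array([ 0.36958502, -0.10675254,  0.16906982]), np.float64(0.0004446591972245937)) (array([ 0.58031644, -0.06403564,  0.16920228]), np.float64(0.006637093250087315))
scene [0.3687 0.2651 0.01  ] [-148.2   36.2]
scene [0.3902 0.1901 0.01  ] [-150.3  -41.8]
scene [0.663  0.2769 0.01  ] [135.9 -41.2]
[[ 0.933 -0.     0.36 ]
 [-0.36  -0.     0.933]
 [-0.    -1.    -0.   ]] open axis az 68.87133963919223
steel [ 0.55434028 -0.24172802  0.04      ]
steel [ 0.5326287  -0.34626269  0.04      ]
brass [ 0.42631296 -0.24429906  0.037     ]
brass [ 0.45074312 -0.34948022  0.037     ]
```

```bash
python3 -m jog '[[33,-50,0,-6,60],[66,-100,0,-12,60],[99,-150,0,-18,60],[132,-200,0,-24,60],[165,-250,0,-30,60],[197,-299,0,-36,60],[197,-361,0,-42,60],[197,-423,0,-48,60],[197,-485,0,-54,60],[197,-547,0,-56,60]]'
```

```text
time: 1.65
tool_pos: [0.4402, 0.0808, 0.2567]
tcp_rot: [-1.306, 1.042, -1.044]
wrist_force: [0.8, -0.1, 0.2]
width: 0.703
```

```bash
python3 -m jog '[[0,-62,0,0,60],[0,-124,0,0,60],[0,-186,0,0,60],[0,-248,0,0,60],[0,-310,0,0,60],[0,-360,-20,0,60],[0,-380,-60,0,60],[0,-380,-90,0,60],[0,-380,-90,0,60],[0,-380,-90,0,60]]'; python3 - <<'E'
from h import *
print(bot.read_state()["tool_pos"],bot.read_state()["wrist_force"])
w=cam("wrist");crop(w,0,0,640,400,1.25,"pics/w1.png")
for n in("scene",):crop(cam(n),340,150,520,310,4,"pics/s1.png")
E
```

```text
time: 2.9
tool_pos: [0.441, -0.2976, 0.1675]
tcp_rot: [-1.307, 1.041, -1.043]
wrist_force: [-0.5, 0.0, 0.1]
width: 0.705
[ 0.44097988 -0.2976112   0.16751423] [-0.48508049  0.03179008  0.13150117]
```

View pics/w1.png

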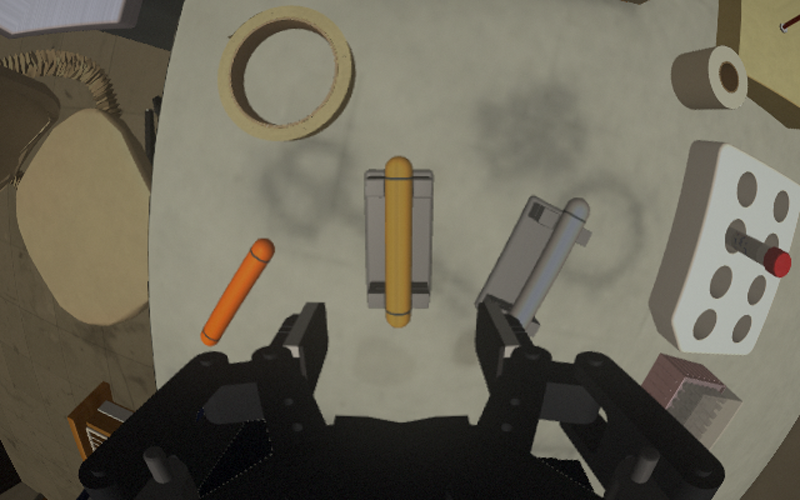

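The wrist view shows the brass rod nearly in line with the tool, ends at (399,157) and (398,327). The steel rod is well to the right. I'll refine from these pixels.

```bash
python3 - <<'E'
from h import *
from scipy.spatial.transform import Rotation as Ro
w=cam("wrist")
hsv=cv2.cvtColor(w["pixels"],cv2.COLOR_RGB2HSV)
m=cv2.inRange(hsv,(17,110,90),(32,255,255))
n,l,st,ce=cv2.connectedComponentsWithStats(m)
for i in range(1,n):
    if st[i][4]>500: print(st[i],ce[i])
i=[i for i in range(1,n) if abs(ce[i][0]-318)<15 and abs(ce[i][1]-195)<25 and st[i][4]>800][0]
p=np.argwhere(l==i)[:,::-1]
W=np.array([on(w,*q,.038)[:2] for q in p]);
r=cv2.minAreaRect((W*1e4).astype(np.float32));print(r)
mu=np.array(r[0])/1e4;print("centre",mu)
s=bot.read_state();M=Ro.from_rotvec(s["tcp_rot"]).as_matrix();print(M.round(3),"open az",np.degrees(np.arctan2(M[1,2],M[0,2])),s["tool_pos"])
u,sv,vt=np.linalg.svd(W-W.mean(0),full_matrices=False);print("rod az",np.degrees(np.arctan2(vt[0,1],vt[0,0])))
E
```

```text
[ 307  143   22  118 2332] [317.38936535 198.48456261]
((4398.63427734375, -3041.5458984375), (170.36825561523438, 1033.585205078125), 12.542057991027832)
centre [ 0.43986343 -0.30415459]
[[ 0.223  0.003  0.975]
 [-0.975 -0.002  0.223]
 [ 0.003 -1.     0.002]] open az 12.90805158358181 [ 0.44157798 -0.29782526  0.16838832]
rod az 102.6220924535233
```

```bash
python3 -m jog '[[-2,0,-30,-0.2,60],[-2,0,-60,-0.2,60],[-2,0,-85,-0.2,60],[-2,0,-105,-0.2,60],[-2,0,-115,-0.2,60],[-2,0,-120,-0.2,60],[-2,0,-123,-0.2,60],[-2,0,-124,-0.2,60],[-2,0,-124,-0.2,60],[-2,0,-124,-0.2,60]]'; python3 - <<'E'
from h import *
for _ in range(1): print(bot.read_state()["tool_pos"],bot.read_state()["wrist_force"])
w=cam("wrist");crop(w,160,100,480,340,2.5,"pics/w2.png")
crop(cam("scene"),380,200,480,290,7,"pics/s2.png")
for k in range(3): cam("top"); print(bot.read_state()["tool_pos"])
E
```

```text
time: 4.3
tool_pos: [0.4385, -0.2976, 0.0426]
tcp_rot: [-1.306, 1.044, -1.045]
wrist_force: [-0.1, 0.5, -0.9]
width: 0.701
[ 0.43853534 -0.29755591  0.04263319] [-0.08701826  0.52319928 -0.93000182]
[ 0.43842163 -0.29746969  0.04244234]
[ 0.43838533 -0.29745894  0.04241811]
[ 0.43835534 -0.29742045  0.04234396]
```

View pics/w2.png

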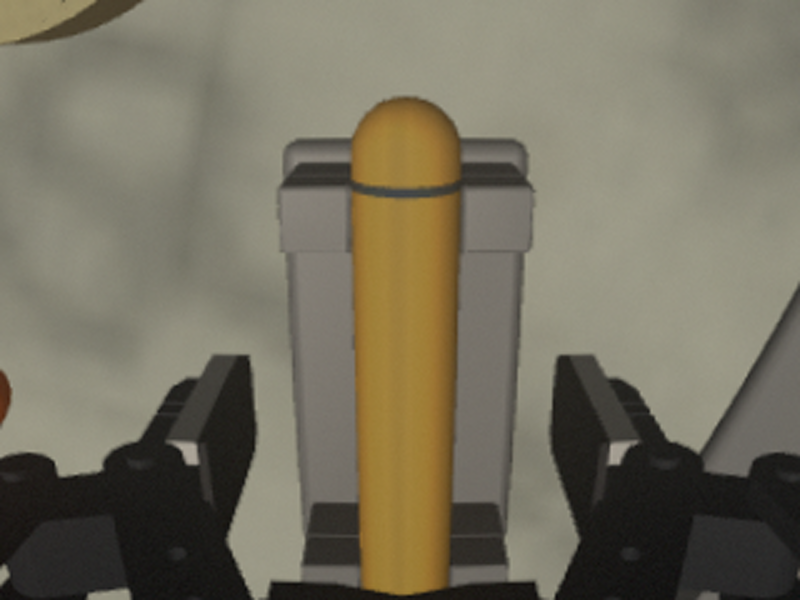

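View pics/s2.png

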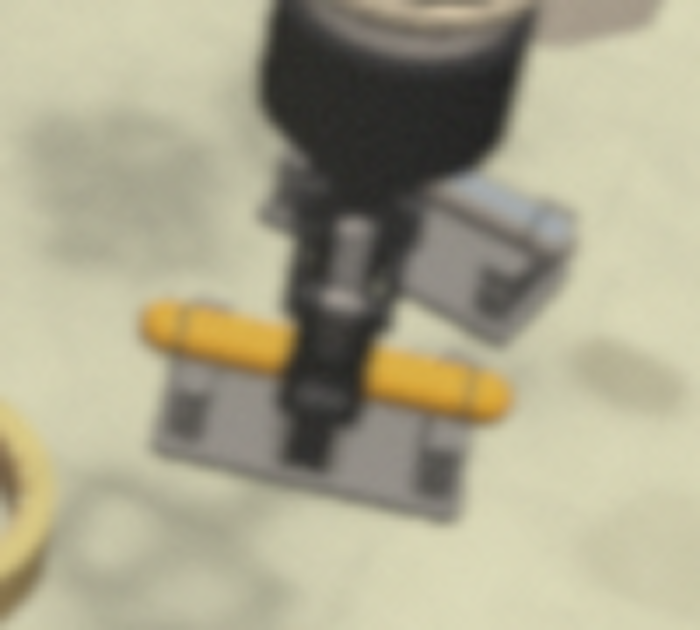

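The rod is centred between the fingers (pads at 250 and 553, rod at 405) with the tips beside it. Grip and lift.

```bash
python3 -m jog '[[0,0,0,0,10],[0,0,0,0,10],[0,0,0,0,10],[0,0,0,0,10],[0,0,15,0,10],[0,0,60,0,10],[0,0,120,0,10],[0,0,180,0,10],[0,0,213,0,10],[0,0,213,0,10]]' 50; python3 - <<'E'
from h import *
w=cam("wrist");crop(w,0,0,640,400,1.25,"pics/w3.png")
E
```

```text
time: 5.8
tool_pos: [0.4396, -0.2987, 0.2598]
tcp_rot: [-1.306, 1.038, -1.051]
wrist_force: [1.2, -0.1, -2.1]
width: 0.193
```

View pics/w3.png

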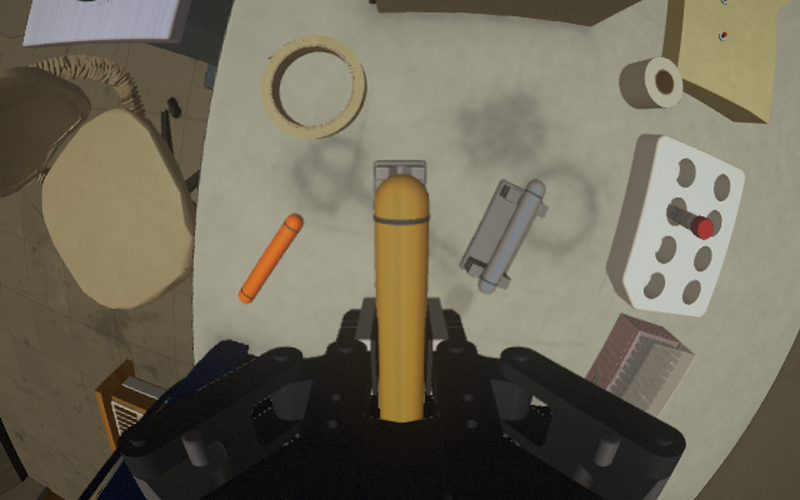

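```bash
python3 -m jog '[[2,60,0,10.5,10],[5,122,0,21,10],[7,184,0,31.5,10],[10,246,0,42,10],[12,308,0,52.5,10],[14,370,0,63,10],[17,432,0,73.5,10],[19,494,0,84,10],[21,554,0,94.8,10],[21,554,0,94.8,10]]'; python3 - <<'E'
from h import *
print(bot.read_state()["tool_pos"])
w=cam("wrist");crop(w,0,0,640,400,1.25,"pics/w4.png")
E
```

```text
time: 7.1
tool_pos: [0.4573, 0.2596, 0.2522]
tcp_rot: [-1.558, -0.24, 0.248]
wrist_force: [0.7, -1.2, -2.3]
width: 0.191
[0.4573411  0.25955473 0.25221263]
```

View pics/w4.png

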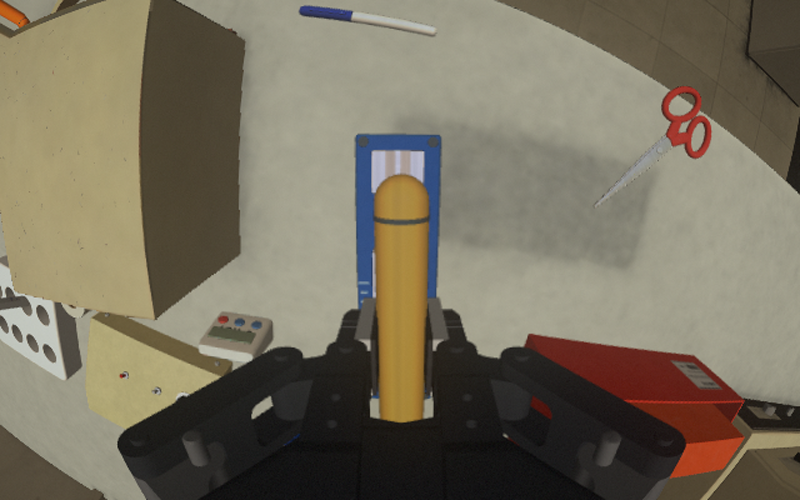

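The rod is held and lines up with the cradle, whose near corners are at (356,135) and (441,135). I'll check the groove axis from this view.

```bash
python3 - <<'E'
from h import *
from scipy.spatial.transform import Rotation as Ro
w=cam("wrist")
o=np.array([.5019,.2692]);a=np.radians(17.5);R=np.array([[np.cos(a),np.sin(a)],[-np.sin(a),np.cos(a)]])
q=lambda x,y:(x/1.25-.1,y/1.25-.1)
for nm,p,z in [("baseL",(356,135),.01),("baseR",(441,135),.01),("baseL2",(357,300),.01),("baseR2",(437,300),.01),("vL",(371.5,150),.031),("vR",(424.5,150),.031)]:
    X=on(w,*q(*p),z);print(nm,X.round(4),(R@(X[:2]-o)*1000).round(1))
crop(w,270,95,370,260,4,"pics/w4c.png")
s=bot.read_state();M=Ro.from_rotvec(s["tcp_rot"]).as_matrix();print("open az",np.degrees(np.arctan2(M[1,2],M[0,2])),s["tool_pos"],(R@(s["tool_pos"][:2]-o)*1000).round(1))
E
```

```text
baseL [0.3956 0.1943 0.01  ] [-123.9  -39.5]
baseR [0.3721 0.2688 0.01  ] [-123.9   38.6]
baseL2 [0.5514 0.2405 0.01  ] [ 38.6 -42.3]
baseR2 [0.5268 0.3176 0.01  ] [38.3 38.6]
vL [0.4041 0.2136 0.031 ] [-110.   -23.6]
vR [0.3902 0.2574 0.031 ] [-110.1   22.3]
open az 107.53153274949152 [0.45766618 0.25623434 0.25245372] [-46.1   0.9]
```

View pics/w4c.png

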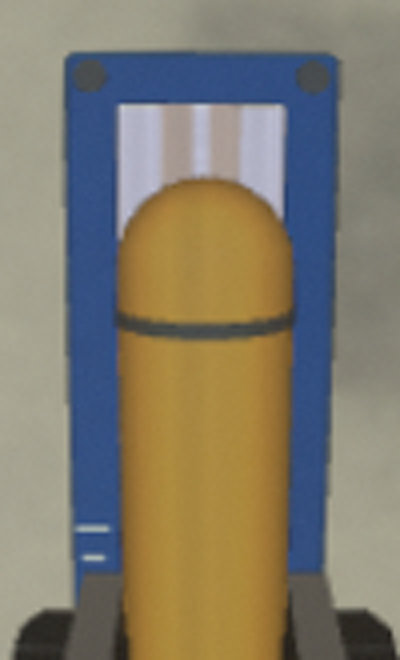

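```bash
python3 -m jog '[[0,-1,-50,0,10],[0,-1,-100,0,10],[0,-1,-150,0,10],[0,-1,-180,0,10],[0,-1,-195,0,10],[0,-1,-203,0,10],[0,-1,-207,0,10],[0,-1,-210,0,10],[0,-1,-210,0,10],[0,-1,-210,0,10]]'; python3 - <<'E'
from h import *
print(bot.read_state()["tool_pos"],bot.read_state()["wrist_force"])
w=cam("wrist");crop(w,160,50,480,290,2.5,"pics/w5.png")
crop(cam("scene"),200,120,300,210,7,"pics/s5.png")
crop(cam("top"),160,120,270,250,4,"pics/t5.png")
print(bot.read_state()["tool_pos"],bot.read_state()["wrist_force"])
E
```

```text
time: 8.45
tool_pos: [0.4598, 0.2559, 0.0459]
tcp_rot: [-1.557, -0.24, 0.239]
wrist_force: [0.1, 0.2, -2.3]
width: 0.189
[0.45975665 0.25592589 0.04592042] [ 0.11027071  0.18477588 -2.25352569]
[0.45951592 0.25577738 0.04561797] [ 0.50054191  0.52034506 -2.27373936]
```

View pics/w5.png

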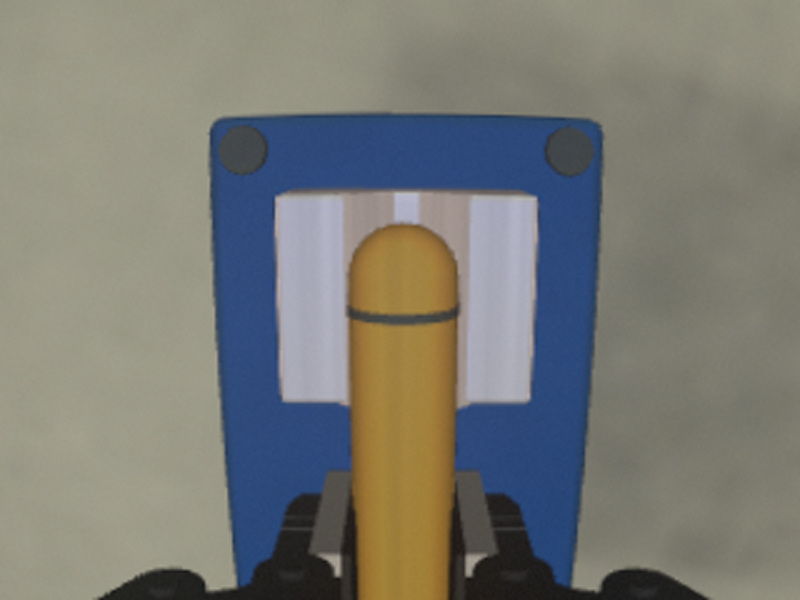

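View pics/s5.png

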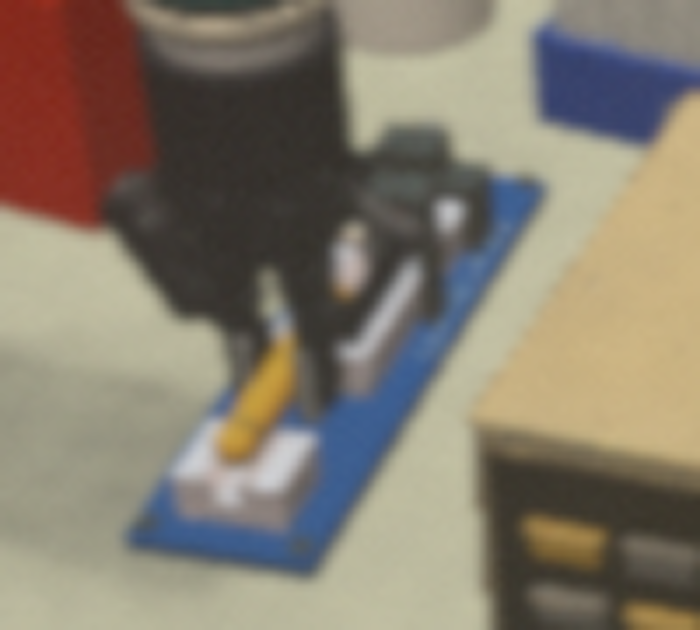

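The rod sits centred over the V (rod axis at 404, groove at 406) about 3 mm above it. Lower, release gently, and lift.

```bash
python3 -m jog '[[0,0,-1,0,10],[0,0,-2,0,10],[0,0,-3,0,10],[0,0,-3.5,0,10],[0,0,-3.5,0,10],[0,0,-3.5,0,24],[0,0,-3.5,0,40],[0,0,-3.5,0,50],[0,0,-3.5,0,50],[0,0,-3.5,0,50]]'; python3 - <<'E'
from h import *
from scipy.spatial.transform import Rotation as Ro
w=cam("wrist");crop(w,160,50,480,290,2.5,"pics/w6.png")
s=bot.read_state();print(s["tool_pos"],s["wrist_force"],s["width"])
E
```

```text
time: 9.85
tool_pos: [0.4593, 0.2556, 0.0417]
tcp_rot: [-1.558, -0.239, 0.239]
wrist_force: [0.1, -0.8, 0.2]
width: 0.582
[0.45933403 0.25557041 0.04171414] [-0.22046572  0.80989572  0.07554253] 0.5782376505967912
```

View pics/w6.png

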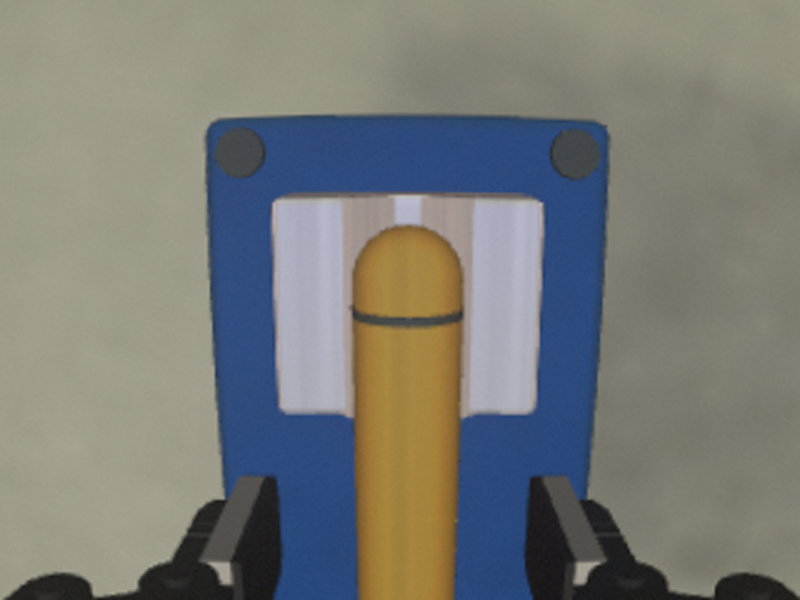

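The rod is laid in the groove, fingers clear. I'll measure its rear end.

```bash
python3 - <<'E'
from h import *
w=cam("wrist")
o=np.array([.5019,.2692]);a=np.radians(17.5);R=np.array([[np.cos(a),np.sin(a)],[-np.sin(a),np.cos(a)]])
q=lambda x,y:(160+x/2.5-.3,50+y/2.5-.3)
for nm,p,z in [("rear",(407,225),.036),("vL",(272,198),.031),("vR",(543,198),.031),("L2",(279,413),.031),("R2",(540,413),.031),("ringL",(353,313),.036),("ringR",(462,313),.036)]:
    X=on(w,*q(*p),z);print(nm,X.round(4),(R@(X[:2]-o)*1000).round(1))
s=bot.read_state();print((R@(s["tool_pos"][:2]-o)*1000).round(1))
E
```

```text
rear [0.4019 0.2386 0.036 ] [-104.6    0.9]
vL [0.4045 0.2161 0.031 ] [-108.9  -21.4]
vR [0.391  0.2588 0.031 ] [-108.9   23.4]
L2 [0.4401 0.2271 0.031 ] [-71.5 -21.6]
R2 [0.4264 0.2709 0.031 ] [-71.5  24.3]
ringL [0.4181 0.2346 0.036 ] [-90.4  -7.8]
ringR [0.4128 0.2514 0.036 ] [-90.3   9.8]
[-44.7  -0.2]
```

```bash
python3 -m jog '[[0,0,25,0,50],[0,0,60,0,50],[-43,-13.5,60,0,30],[-86,-27,60,0,0],[-86,-27,60,0,0],[-86,-27,35,0,0],[-86,-27,20,0,0],[-86,-27,16,0,0],[-86,-27,16,0,0],[-86,-27,16,0,0]]' 40; python3 - <<'E'
from h import *
o=np.array([.5019,.2692]);a=np.radians(17.5);R=np.array([[np.cos(a),np.sin(a)],[-np.sin(a),np.cos(a)]])
crop(cam("scene"),200,120,300,210,7,"pics/s7.png")
crop(cam("top"),160,120,270,250,4.5,"pics/t7.png")
w=cam("wrist");crop(w,160,100,480,340,2.5,"pics/w7.png")
s=bot.read_state();print(s["tool_pos"],s["wrist_force"],s["width"],(R@(s["tool_pos"][:2]-o)*1000).round(1))
E
```

```text
time: 11.2
tool_pos: [0.374, 0.2289, 0.0583]
tcp_rot: [-1.557, -0.24, 0.238]
wrist_force: [0.2, -0.1, 0.4]
width: -0.002
[0.37381577 0.22885649 0.05829601] [-0.38727589 -0.44844584  0.51247789] -1.7658674183040333e-05 [-134.3    0. ]
```

View pics/s7.png

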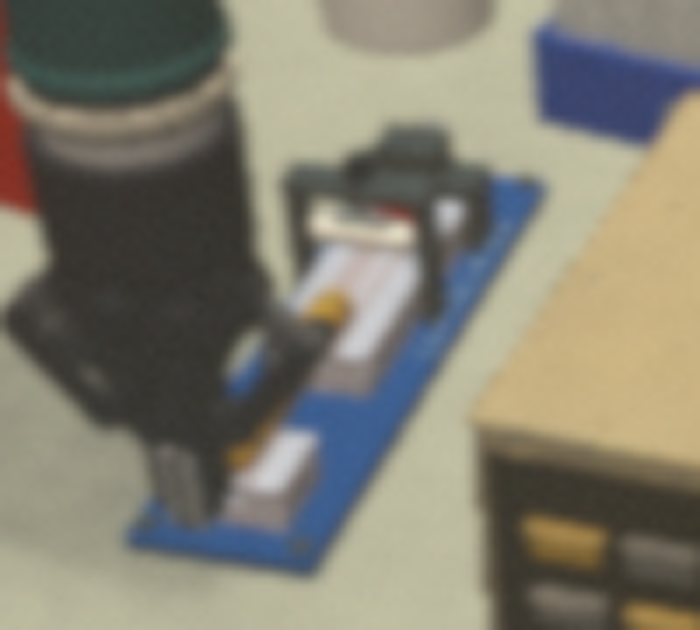

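View pics/t7.png

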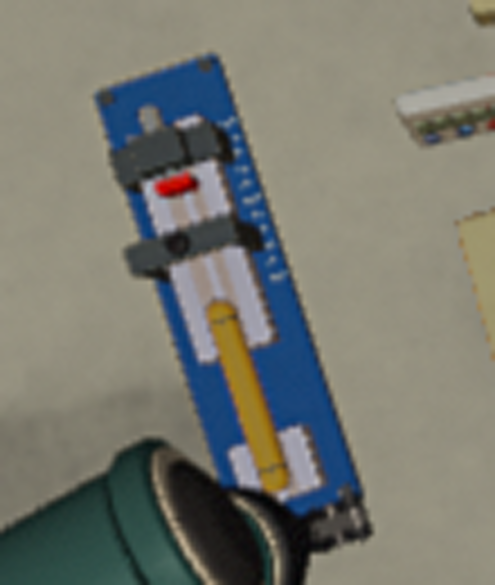

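View pics/w7.png

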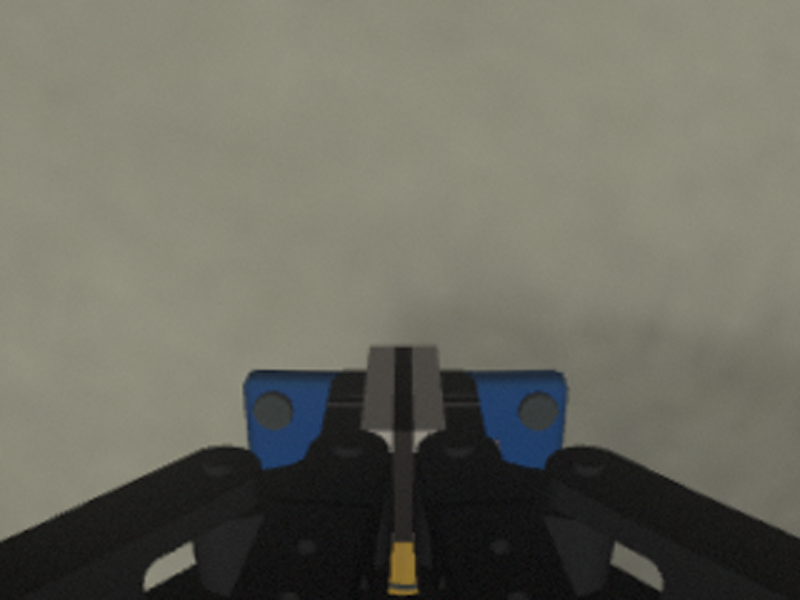

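The pusher stands behind the rod, fingers shut. The top view shows the rod straight in the groove with its front at (218,305) and the clip and red face ahead. Push in stages.

```bash
python3 -m jog '[[4,1.3,0,0,0],[8,2.5,0,0,0],[12,3.8,0,0,0],[16,5,0,0,0],[19,6,0,0,0],[23,7.3,0,0,0],[27,8.5,0,0,0],[31,9.8,0,0,0],[35,11,0,0,0],[38,12,0,0,0]]'; python3 - <<'E'
from h import *
o=np.array([.5019,.2692]);a=np.radians(17.5);R=np.array([[np.cos(a),np.sin(a)],[-np.sin(a),np.cos(a)]])
crop(cam("scene"),200,120,300,210,7,"pics/s8.png")
crop(cam("top"),160,120,270,250,4.5,"pics/t8.png")
s=bot.read_state();print(s["tool_pos"],R@s["wrist_force"][:2],s["wrist_force"],(R@(s["tool_pos"][:2]-o)*1000).round(1))
E
```

```text
time: 12.6
tool_pos: [0.4104, 0.2402, 0.0574]
tcp_rot: [-1.558, -0.237, 0.241]
wrist_force: [-3.8, -1.5, 1.5]
width: -0.0
[0.41149772 0.24060864 0.05762103] [-1.67784998  0.58490401] [-1.77607799  0.05329365  0.69258037] [-94.8  -0.1]
```

View pics/t8.png

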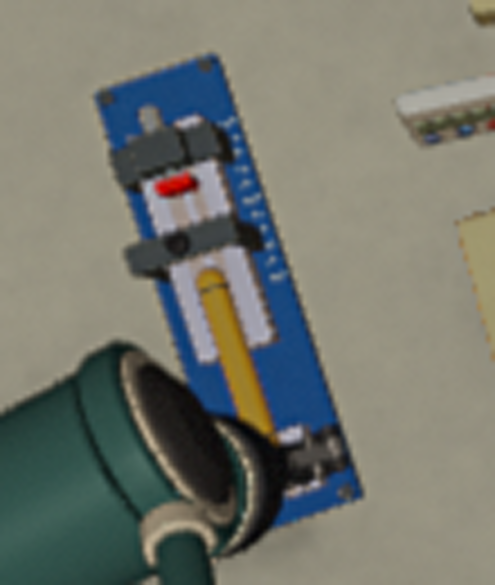

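View pics/s8.png

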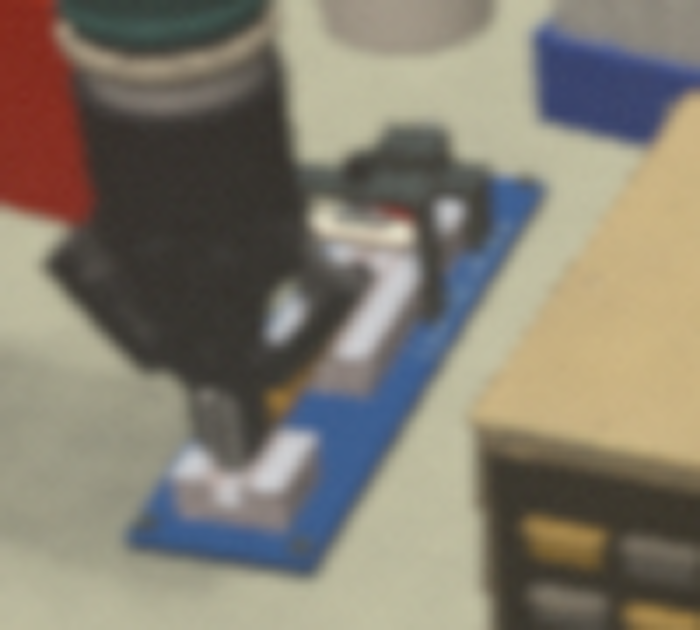

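```bash
python3 -m jog '[[3,0.9,0,0,0],[6,1.9,0,0,0],[9,2.8,0,0,0],[12,3.8,0,0,0],[15,4.7,0,0,0],[18,5.7,0,0,0],[21,6.6,0,0,0],[24,7.6,0,0,0],[27,8.5,0,0,0],[29,9.1,0,0,0]]'; python3 - <<'E'
from h import *
o=np.array([.5019,.2692]);a=np.radians(17.5);R=np.array([[np.cos(a),np.sin(a)],[-np.sin(a),np.cos(a)]])
c=cam("top");crop(c,160,120,270,250,4.5,"pics/t9.png");crop(c,175,135,225,195,10,"pics/t9c.png")
s=bot.read_state();print(s["tool_pos"],R@s["wrist_force"][:2],s["wrist_force"],(R@(s["tool_pos"][:2]-o)*1000).round(1))
E
```

```text
time: 13.95
tool_pos: [0.4371, 0.2485, 0.0567]
tcp_rot: [-1.559, -0.233, 0.245]
wrist_force: [-9.4, -3.8, 4.8]
width: -0.002
[0.43747857 0.24858012 0.0567634 ] [-7.85769449  0.60422831] [-7.67571138 -1.78659152  3.22259608] [-67.6  -0.3]
```

View pics/t9c.png

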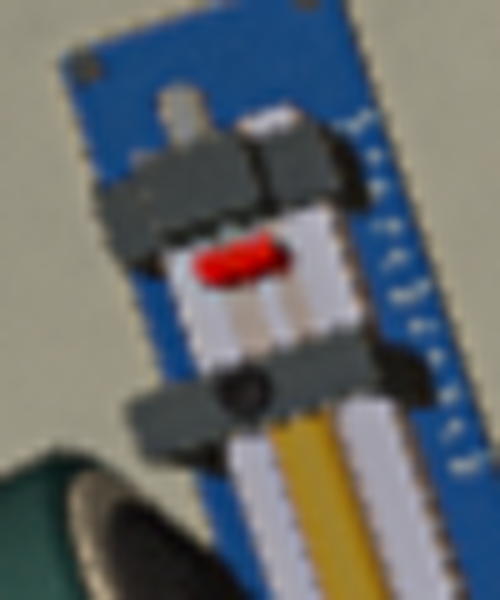

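The rod tip is still under the bridge (crop ~ (300,410)); the red face top is at (240,258). The drag is about 8 N. Continue, raising the tool slightly.

```bash
python3 -m jog '[[0,0,1,0,0],[2,0.6,1,0,0],[4,1.3,1,0,0],[6,1.9,1,0,0],[8,2.5,1,0,0],[10,3.2,1,0,0],[12,3.8,1,0,0],[12,3.8,1,0,0],[12,3.8,1,0,0],[12,3.8,1,0,0]]'; python3 - <<'E'
from h import *
o=np.array([.5019,.2692]);a=np.radians(17.5);R=np.array([[np.cos(a),np.sin(a)],[-np.sin(a),np.cos(a)]])
c=cam("top");crop(c,175,135,225,195,10,"pics/t10c.png");crop(cam("scene"),220,130,290,190,10,"pics/s10.png")
s=bot.read_state();print(s["tool_pos"],R@s["wrist_force"][:2],s["wrist_force"],(R@(s["tool_pos"][:2]-o)*1000).round(1))
E
```

```text
time: 15.25
tool_pos: [0.4519, 0.2533, 0.0585]
tcp_rot: [-1.558, -0.239, 0.24]
wrist_force: [-3.2, -0.7, 0.1]
width: 0.001
[0.4521305  0.25343694 0.05866827] [-4.72162874  0.27517376] [-4.58584371 -1.15738327 -2.18061813] [-52.2  -0.1]
```

View pics/t10c.png

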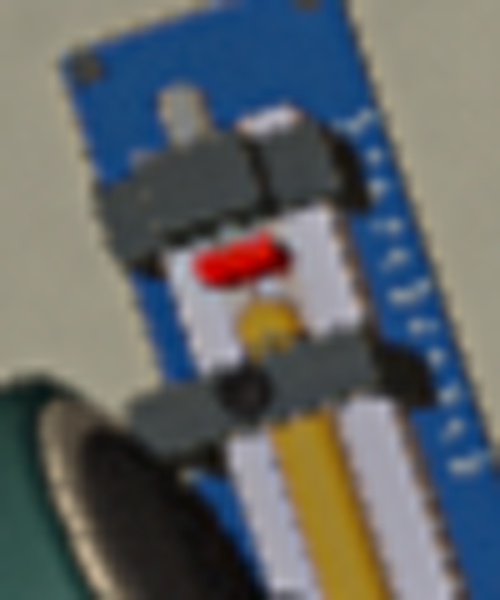

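View pics/s10.png

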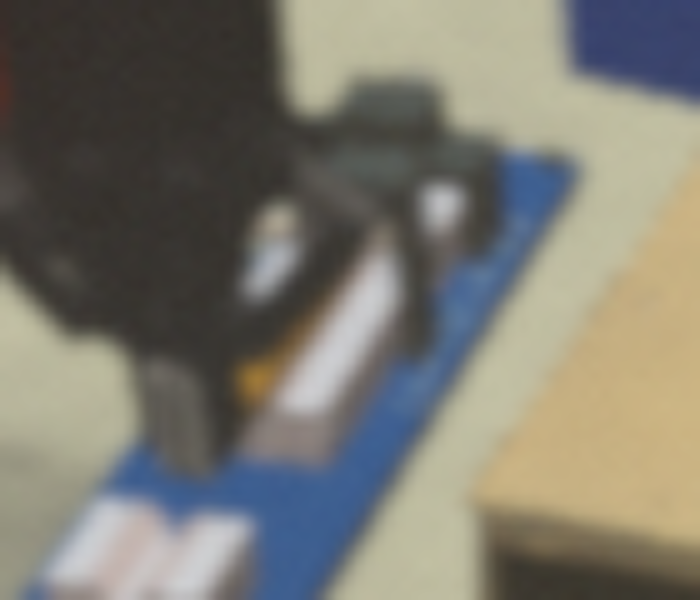

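The tip is out of the clip at crop (265,298), close to the red face, whose strip runs y≈235–285.

```bash
python3 - <<'E'
from h import *
c=cam("top")
o=np.array([.5019,.2692]);a=np.radians(17.5);R=np.array([[np.cos(a),np.sin(a)],[-np.sin(a),np.cos(a)]])
q=lambda x,y:(175+x/10-.45,135+y/10-.45)
for nm,p,z in [("tip",(266,297),.036),("redlow",(248,277),.025),("redlow@47",(248,277),.047),("redlow36",(248,277),.036),("redhigh",(235,242),.047)]:
    X=on(c,*q(*p),z);print(nm,(R@(X[:2]-o)*1000).round(1))
s=bot.read_state();print(s["tool_pos"],R@s["wrist_force"][:2])
E
```

```text
tip [76.9 -0.1]
redlow [86.1  5.6]
redlow@47 [81.1  0. ]
redlow36 [83.6  2.8]
redhigh [91.1  0.4]
[0.45224195 0.25349773 0.05875068] [-4.63403222  0.11807332]
```

```bash
python3 -m jog '[[0.5,0.2,0,0,0],[1,0.3,0,0,0],[1.5,0.5,0,0,0],[2,0.6,0,0,0],[2.5,0.8,0,0,0],[3,0.9,0,0,0],[3,0.9,0,0,0],[3,0.9,0,0,0],[3,0.9,0,0,0],[3,0.9,0,0,0]]'; cat > st.py <<'E'
from h import *
import sys
o=np.array([.5019,.2692]);a=np.radians(17.5);R=np.array([[np.cos(a),np.sin(a)],[-np.sin(a),np.cos(a)]])
c=cam("top");crop(c,175,135,225,195,10,"pics/%s.png"%sys.argv[1])
f=[];x=[]
for k in range(3):
    s=bot.read_state();f.append((R@s["wrist_force"][:2])[0]);x.append((R@(s["tool_pos"][:2]-o)*1000)[0]);cam("top")
print("axial F",np.round(f,2),"x",np.round(x,2),"z",s["tool_pos"][2],s["wrist_force"][2])
E
python3 st.py t11
```

```text
time: 16.65
tool_pos: [0.4554, 0.2544, 0.0588]
tcp_rot: [-1.557, -0.24, 0.239]
wrist_force: [-3.7, -1.6, -1.2]
width: 0.001
axial F [-3.69 -3.65 -3.39] x [-48.71 -48.76 -48.76] z 0.05882612413902099 -1.4866693125689254
```

View pics/t11.png

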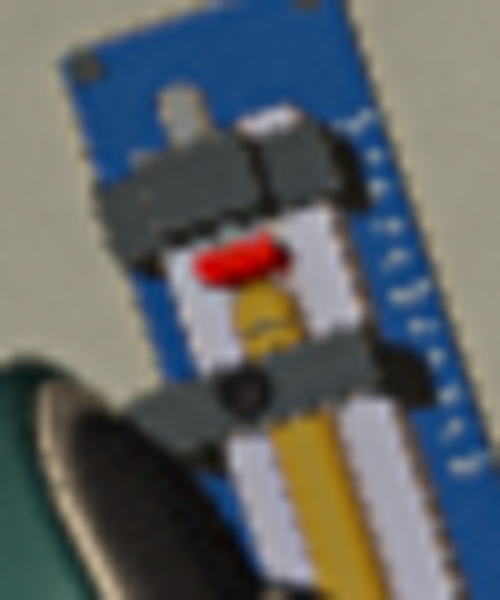

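The tip now borders the red strip in the image, with no extra force yet. Advance 2 mm.

```bash
python3 -m jog '[[0.2,0.1,0,0,0],[0.5,0.2,0,0,0],[0.7,0.2,0,0,0],[1,0.3,0,0,0],[1.2,0.4,0,0,0],[1.5,0.5,0,0,0],[1.7,0.5,0,0,0],[1.9,0.6,0,0,0],[1.9,0.6,0,0,0],[1.9,0.6,0,0,0]]';python3 st.py t12
```

```text
time: 18.1
tool_pos: [0.4569, 0.2549, 0.0586]
tcp_rot: [-1.558, -0.239, 0.24]
wrist_force: [-4.0, -1.3, -0.9]
width: -0.0
axial F [-5.34 -5.8  -4.6 ] x [-47.23 -47.23 -47.27] z 0.05857577413258105 -0.9741288300263301
```

```bash
python3 -m jog '[[0.2,0.1,0,0,0],[0.4,0.1,0,0,0],[0.6,0.2,0,0,0],[0.8,0.2,0,0,0],[1,0.3,0,0,0],[1,0.3,0,0,0],[1,0.3,0,0,0],[1,0.3,0,0,0],[1,0.3,0,0,0],[1,0.3,0,0,0]]';python3 st.py t13
```

```text
time: 19.55
tool_pos: [0.4572, 0.2549, 0.0583]
tcp_rot: [-1.558, -0.237, 0.241]
wrist_force: [-6.1, -2.3, -0.4]
width: 0.003
axial F [-6.09 -6.44 -6.34] x [-46.92 -46.97 -46.94] z 0.05829963906734162 -0.7071395185412708
```

View pics/t13.png

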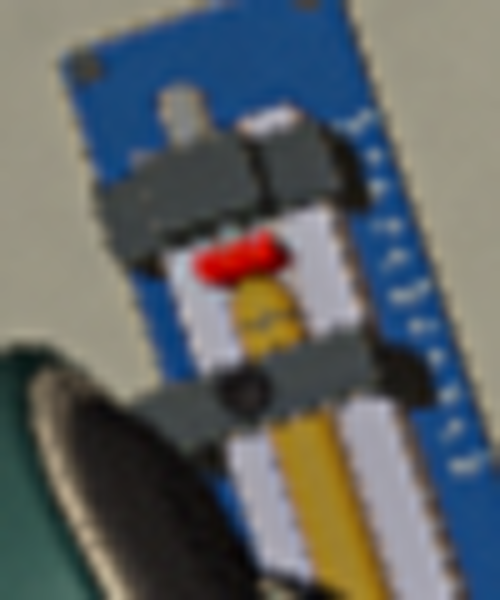

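```bash
python3 -m jog '[[0.2,0.1,0,0,0],[0.4,0.1,0,0,0],[0.6,0.2,0,0,0],[0.8,0.2,0,0,0],[1,0.3,0,0,0],[1,0.3,0,0,0],[1,0.3,0,0,0],[1,0.3,0,0,0],[1,0.3,0,0,0],[1,0.3,0,0,0]]';python3 st.py t14
```

```text
time: 21.0
tool_pos: [0.4574, 0.2549, 0.058]
tcp_rot: [-1.559, -0.236, 0.243]
wrist_force: [-6.7, -2.6, -0.2]
width: 0.004
axial F [-7.94 -7.65 -7.9 ] x [-46.69 -46.7  -46.67] z 0.05803870749681862 -0.39898122247261486
```

```bash
python3 -m jog '[[0.2,0.1,0,0,0],[0.4,0.1,0,0,0],[0.6,0.2,0,0,0],[0.8,0.2,0,0,0],[1,0.3,0,0,0],[1.2,0.4,0.2,0,0],[1.4,0.4,0.3,0,0],[1.6,0.5,0.3,0,0],[1.6,0.5,0.3,0,0],[1.6,0.5,0.3,0,0]]';python3 st.py t15
```

```text
time: 22.45
tool_pos: [0.4578, 0.2549, 0.0578]
tcp_rot: [-1.559, -0.234, 0.245]
wrist_force: [-10.4, -2.7, -0.0]
width: -0.003
axial F [-10.5  -10.32 -10.59] x [-46.33 -46.34 -46.31] z 0.05785623878339801 0.01390213398235024
```

View pics/t15.png

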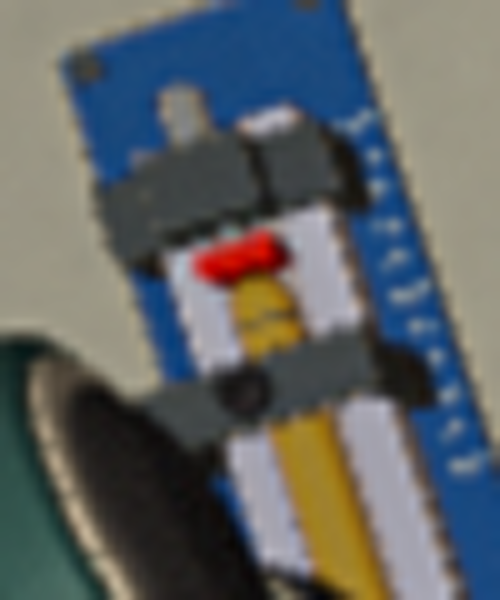

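Force climbs about 6–7 N per mm, above the sliding drag, and the tip meets the red strip at (262,278), so the rod is on the stop with about 5–6 N. Back off gently, then lift.

```bash
python3 -m jog '[[-1,-0.3,0.5,0,0],[-2,-0.6,1,0,0],[-4,-1.3,1,0,0],[-8,-2.5,1,0,0],[-16,-5,1,0,0],[-28,-9,1,0,0],[-40,-12.6,20,0,0],[-60,-19,60,0,0],[-80,-25,110,0,0],[-80,-25,150,0,0]]'; python3 - <<'E'
from h import *
c=cam("top");crop(c,175,135,225,195,10,"pics/t16.png")
crop(cam("scene"),200,120,300,210,7,"pics/s16.png")
w=cam("wrist");crop(w,0,0,640,400,1.25,"pics/w16.png")
s=bot.read_state();print(s["tool_pos"],s["wrist_force"])
E
```

```text
time: 23.9
tool_pos: [0.3792, 0.2306, 0.2106]
tcp_rot: [-1.557, -0.24, 0.239]
wrist_force: [0.1, 0.4, 0.3]
width: -0.001
[0.38211002 0.23194369 0.21218308] [-0.16219892  0.35426119 -0.35175182]
```

View pics/t16.png

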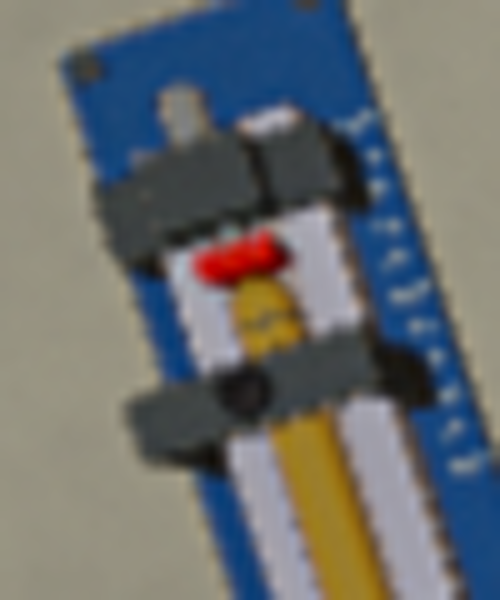

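View pics/s16.png

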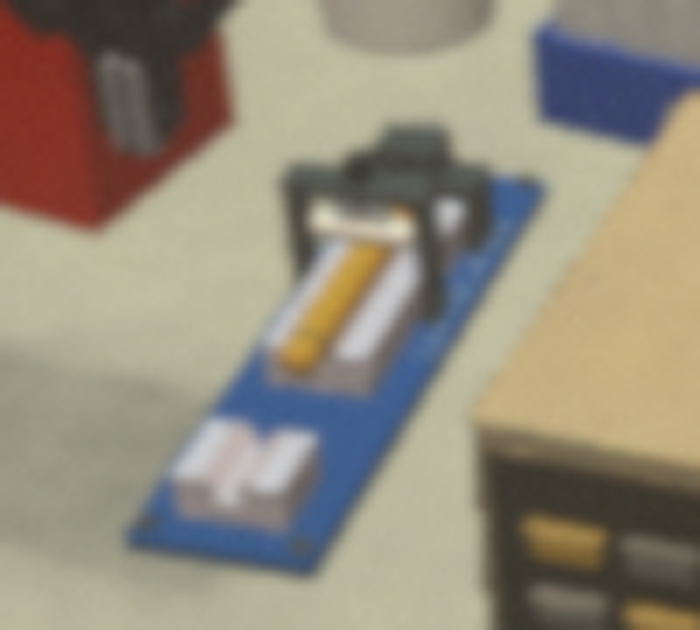

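View pics/w16.png

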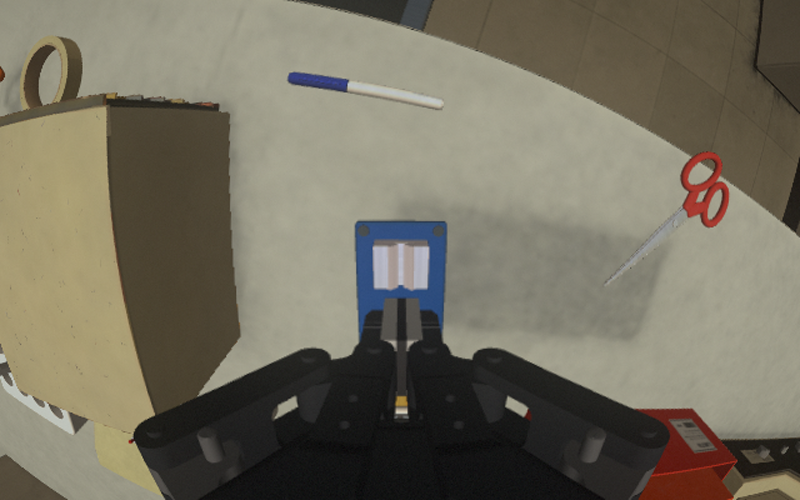

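The rod lies straight under the clip with its tip against the red strip, and the arm is clear. One last numeric check, then hand in.

```bash
python3 - <<'E'
from h import *
o=np.array([.5019,.2692]);a=np.radians(17.5);R=np.array([[np.cos(a),np.sin(a)],[-np.sin(a),np.cos(a)]])
t=cam("top");s=cam("scene")
for nm,c,p,z in [("tip",t,(175+26.2-.45,135+27.7-.45),.036),("rear scene",s,(200+290/7-.43,120+370/7-.43),.034)]:
    X=on(c,*p,z);print(nm,(R@(X[:2]-o)*1000).round(1))
A=cv2.cvtColor(cv2.imread("pics/t15.png"),cv2.COLOR_BGR2GRAY)[220:340,180:340].astype(np.float32)
B=cv2.cvtColor(cv2.imread("pics/t16.png"),cv2.COLOR_BGR2GRAY)[220:340,180:340].astype(np.float32)
print("shift crop px (0.1px each)",cv2.phaseCorrelate(A,B), np.abs(A-B).mean())
crop(t,0,0,640,400,1.25,"pics/t17.png")
E
```

```text
tip [82.4 -0.7]
rear scene [-36.3   3.1]
shift crop px (0.1px each) ((0.01908464484810679, 0.06580515107376783), 0.9347740062077841) 4.2479687
```

View pics/t17.png

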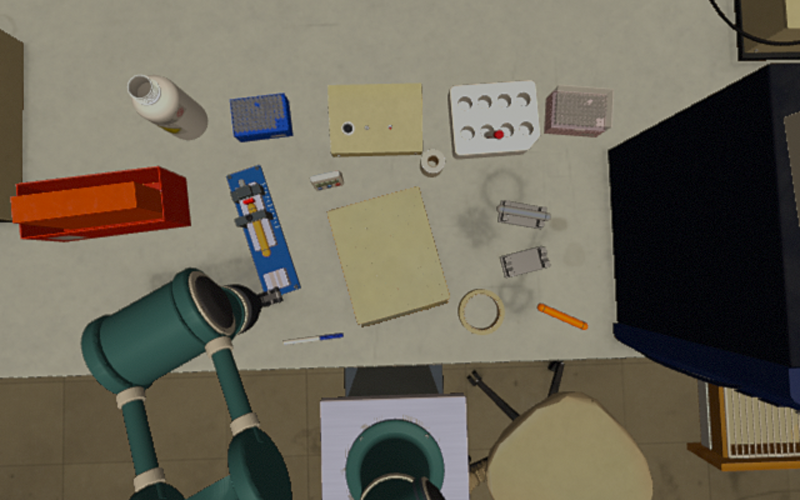

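Nothing else has moved: the steel rod, tape, film and timer are all where they started. The rod has not shifted since release.

```bash
python3 -c "
from workcell import bot
print(bot.read_state()['time']);print(bot.finish_job())"
```

```text
24.15
the job is handed in; nothing more can be done
None
```

I laid the brass rod in the groove in front of the clip. I then pushed it from its rear end, with shut fingers, under the clip and up to the red face of the end stop. After that I backed the arm off and handed the job in at about 24 s. No verdict was reported.

**Contact with the stop:** Over the last few millimetres the push rose about 6–7 N per mm, against a sliding drag of about 4–5 N just before. It peaked at 10.5 N in total in the readings between moves. That leaves roughly 5–6 N on the stop, below the 15 N limit. The stop force itself is not measured, so this is inferred from the wrist force.

**After release:** The close-up from above shows the tip against the red strip. It had not shifted between the last push and the view after backing off, to within about 0.02 mm by image comparison. The wrist force is near zero, and the steel rod and bystanders look unmoved.

**Where checks disagreed:**
- The tip measured from the top view came out at cradle x ≈ 82.4 mm, while the pusher position put it at about 84.7 mm.
- The rod's rear end read 3 mm off the axis in the blurry scene view. The top view gave 0.7 mm at the tip.
- I take these as within camera calibration and resolution, but I did not resolve them further.

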